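# Gauge the pump's tube clamp

### The arm

A 6-joint arm with a two-finger parallel gripper is mounted at the origin on the work surface. World frame = base frame: x ahead of the robot, y to its left, z up, the work surface at z = 0. Lengths are in mm, angles in rad, forces in N, time in s.
With the tool pointing down it reaches from about 275 to 750 mm from the base axis. Payload 10.2 kg.
Tool frame: the origin (TCP) lies midway between the tips of the shut fingers; the grasp point (between the pads) lies 19 mm behind it (ctrl.pinch_z is the distance from the TCP to the grasp point, in mm); x points along the fingers, z is the direction in which the jaws open and shut, and the axes are right-handed (so a half turn about x gives the same grasp; the last joint's range is limited). The gripper opens to 85 mm and grips with 20 to 120 N. Pads are 22 mm wide; open, the fingers measure 114 mm over their backs; the gripper's body (76 mm by 85 mm) begins 54 mm behind the grasp point. The pads swing forward as they close: fully open they stand 13 mm farther back than shut.
Start: joints at [-1.36, 0.313, 1.498, -0, 1.331, -0.223], TCP at [220.657, -476.384, 231.294] pointing down, gripper open.
Joint ranges: [-2.94, 2.94], [-0.97, 2.17], [0.19, 2.56], [-1.23, 4.37], [0.02, 3.11], [-2.88, 2.88]. Speed limits (rad/s): [2.39, 2.39, 3.01, 3.14, 3.14, 3.14].

### API

Orientations are given as a unit quaternion [w, x, y, z].
In Python, from rig import ctrl, capture, workorder, nets gives the robot as it stands. The module is installed in compiled form; this text tells all that it offers.
- The arm moves only by the tool send_rows, never from a script. Its argument "rows" is text: rows parted by semicolons, each of 5 numbers parted by spaces: the opening, from 0 (shut) to 1 (fully open), then the shift along the tool's x, y, z in cm, then the turn about the tool's x in units of 5 degrees (1.0 is 5 degrees). In form: grip x y z yaw; .... A call has 1 to 12 rows; each row is the pose to reach, as a shift and turn from the pose commanded when the call began, along the tool's axes at that moment; what a row does not reach only later rows make up. A row lasts 1/10 s, in which the tool goes at most 50 mm and 8.59 degrees, less where a joint would pass 70% of its speed; a pose out of reach is approached as far as the arm can. A call with a gripper value outside its range is refused whole. The fingers move at their own pace and stop on an object; "grip_force" is the grip in N (left out, the last holds). Time passes only in rows, so rows that repeat a pose let the fingers close. It gives the time, the measured TCP pose, the force and the opening at its end, in the units of the state.
- ctrl.sense(): the state, without advancing time (a new reading comes with each control period).
- capture(name): name is "side" or "top"; returns a dict with "pixels" (400x640x3 uint8, red, green, blue), "intrinsics" (3x3 intrinsics, pixels), "dist" ([k1, k2, p1, p2, k3] as OpenCV has them; the pictures are not rectified), "view" (4x4, takes a point from world to camera coordinates). Camera axes: x right, y down, z forward; pixel columns grow to the right and rows downward; lengths in mm; the calibration is good to about 2 mm. A picture is of the moment at which its call begins. There is no depth.
- workorder.finish_job(): hands the job in, once; it reports no verdict.
Trained networks look in a picture, given as the dict that the camera call returned (one of the last four; its "shot" number tells which), for a name from the list of things; names that differ only in an ending like _2 or _b are one class to them, and where a whole thing is asked for, a point or a joint stands for the part that bears it (a point fixed in the world has none). Each returns a list of dicts, best first, with "confidence" (0 to 1); they miss things now and then, are a little off and sometimes report something else, mostly with a low value. They report only what shows in the picture. A call takes as long as a camera call. They do not tell look-alikes from the thing itself.
- nets.boxes_of(picture, target): "location" ([x, y, z] in mm, in world coordinates, good to about 4 mm: the middle of the surface that is visible of it).
- nets.spot_point(picture, target): "location" ([x, y, z] in mm, in world coordinates, good to about 4 mm: a listed point, or the origin of a listed thing).
The state is a dict: "time_s": time; "joints": joint angles; "dq": joint speeds; "tau": joint torques, N m; "eef_pos": TCP position; "ee_rot": TCP orientation; "force": force on the tool from outside, world axes, zero at the start; "wrist_torque": the same for the moment, N m; "grip_width": opening from 0.0 (shut) to 1.0 (fully open).
Only numpy, scipy, OpenCV 4.12 (cv2) and the standard library are available. Lean on these libraries where they do the work, as an engineer would, in place of code of your own. Each camera call takes 0.05 s, during which the arm holds its last target.

### The job

Find which of the three feeler gauges fits the tube clamp on the bench pump: the one whose blade slides fully home between the jaws with a light, steady drag, neither slack nor having to be forced. Leave that gauge standing upright and fully home in the clamp, released, with the other two hanging in their rack. Feel your way in gently (never more than about 20 N, a gauge that is too thick will stop at the mouth), and leave the other things on the bench alone.

Things in the scene. Friction and masses are not known exactly. Their poses are not given: they have to be found in the camera images.
- anvil: Fixed steel jaw of the tube clamp. Origin on its flat gap face, at the jaws' top, mid-way along the 40 mm jaws; z up, x square across the gap to the sprung brass jaw, y along the gap. Gap floor at z = -32 mm, open at both ends; both jaws have a sloping lead-in 4 mm wide, 8.6 mm deep. A gauge fully home stands on the floor, flat on this face: handle centre at z = +37 mm, x = half its thickness.
- pump: White bench pump, fixed, 170 x 130 mm; origin under its centre, axes as the anvil's; housing 75 mm high, jaws' top at 107 mm. Only the brass jaw moves: its resting gap is unknown, 1.7 to 7.8 mm (hidden setting), and a spring lets it give 2.4 mm more, pressing a blade with 3 to 6.6 N; then it stops hard. Every setting suits one or two of the gauges.
- mouth (a point): Middle of the clamp's mouth line on the fixed jaw, same point as the anvil's origin. Sliding a fitting blade takes a pull of about 2 to 11 N besides its weight; a slack one only its weight (0.6 N). Pushing a fitting one past the lead-in takes up to 13 N; one too thick stops in the top 10 mm. A blade held sideways off its place drags falsely: let go and regrip before judging.
- rack: Purple gauge rack, fixed, 172 (x) x 60 (y) x 55 (z) mm, origin under its centre. Three through slots, 13 (x) x 29 (y) mm, at x = -56, 0, +56 mm, y = 0. A gauge hangs with its blade in a slot and its handle's underside on the rack's top: handle centre 80 mm above the origin.
- gauge_thin_c (a point): Loose gauge with a blue handle, one white dot on top, and a flat blade 4 mm thick. This point is the handle's centre; handle 20 (x) x 34 (y) x 50 (z) mm. The blade's tip is 69 mm below the point, 44 mm below the handle. Grasp across the 34 mm (fingers at its -y and +y sides). Starts hanging upright in any one of the rack's slots, axes parallel to the rack's.
- gauge_mid_c (a point): Loose gauge with a yellow handle, two white dots on top, and a flat blade 6 mm thick. This point is the handle's centre; handle 20 (x) x 34 (y) x 50 (z) mm. The blade's tip is 69 mm below the point, 44 mm below the handle. Grasp across the 34 mm (fingers at its -y and +y sides). Starts hanging upright in any one of the rack's slots, axes parallel to the rack's.
- gauge_thick_c (a point): Loose gauge with a red handle, three white dots on top, and a flat blade 8 mm thick. This point is the handle's centre; handle 20 (x) x 34 (y) x 50 (z) mm. The blade's tip is 69 mm below the point, 44 mm below the handle. Grasp across the 34 mm (fingers at its -y and +y sides). Starts hanging upright in any one of the rack's slots, axes parallel to the rack's.
- gauge_thin: The blue gauge itself, 40 to 65 g. Origin at the middle of the blade's square tip, z up to the handle. Steel blade 4 mm thick along x, 24 mm wide along y, centred under the handle. Alike both ways round (half turn about z).
- gauge_mid: The yellow gauge itself, 40 to 65 g. Origin at the middle of the blade's square tip, z up to the handle. Steel blade 6 mm thick along x, 24 mm wide along y, centred under the handle. Alike both ways round (half turn about z).
- gauge_thick: The red gauge itself, 40 to 65 g. Origin at the middle of the blade's square tip, z up to the handle. Steel blade 8 mm thick along x, 24 mm wide along y, centred under the handle. Alike both ways round (half turn about z).
- tube_rack: Bystander: green rack of capped tubes, 60 x 110 x 59 mm.
- reagent: Bystander: amber bottle, 70 mm across, 150 mm high.
- beaker: Bystander: glass beaker, 70 mm across, 85 mm high.
- tip_box: Bystander: yellow tip box, 85 x 125 x 55 mm.
- jar: Bystander: white jar, 56 mm across, 70 mm high.
- timer: Bystander: flat white timer, 60 x 65 x 20 mm.
Things that resemble listed ones, but are neither listed nor needed, are in the scene too. Leave any turquoise look-alike of the gauge_thin alone. Of the things shaped like the gauge_mid, the yellow one is meant.

How it is judged (in metres and radians):
At the end, for the whole second after the job is handed in: One gauge upright (0.1 rad) in the clamp, within 3.5 mm of fully home and 12 mm of mid-jaw, pressed on the fixed jaw with 1.2 to 12 N, at rest, released; the other two hang upright in any slots of the rack, handles down on its top ((((z of gauge_thin_c in the frame of anvil between 0.034 and 0.0405 m and y of gauge_thin_c in the frame of anvil between -0.012 and 0.012 m and x of gauge_thin_c in the frame of anvil between -0.006 and 0.014 m and angle between gauge_thin_c's own z axis and vertical below 0.1 rad and contact force between gauge_thin and anvil between 1.2 and 12 N) and (z of gauge_mid_c in the frame of rack between 0.076 and 0.085 m and x of gauge_mid_c in the frame of rack between -0.075 and 0.075 m and y of gauge_mid_c in the frame of rack between -0.02 and 0.02 m and angle between gauge_mid_c's own z axis and vertical below 0.12 rad) and (z of gauge_thick_c in the frame of rack between 0.076 and 0.085 m and x of gauge_thick_c in the frame of rack between -0.075 and 0.075 m and y of gauge_thick_c in the frame of rack between -0.02 and 0.02 m and angle between gauge_thick_c's own z axis and vertical below 0.12 rad) and linear speed of gauge_thin below 0.01 m/s) or ((z of gauge_mid_c in the frame of anvil between 0.034 and 0.0405 m and y of gauge_mid_c in the frame of anvil between -0.012 and 0.012 m and x of gauge_mid_c in the frame of anvil between -0.006 and 0.014 m and angle between gauge_mid_c's own z axis and vertical below 0.1 rad and contact force between gauge_mid and anvil between 1.2 and 12 N) and (z of gauge_thin_c in the frame of rack between 0.076 and 0.085 m and x of gauge_thin_c in the frame of rack between -0.075 and 0.075 m and y of gauge_thin_c in the frame of rack between -0.02 and 0.02 m and angle between gauge_thin_c's own z axis and vertical below 0.12 rad) and (z of gauge_thick_c in the frame of rack between 0.076 and 0.085 m and x of gauge_thick_c in the frame of rack between -0.075 and 0.075 m and y of gauge_thick_c in the frame of rack between -0.02 and 0.02 m and angle between gauge_thick_c's own z axis and vertical below 0.12 rad) and linear speed of gauge_mid below 0.01 m/s) or ((z of gauge_thick_c in the frame of anvil between 0.034 and 0.0405 m and y of gauge_thick_c in the frame of anvil between -0.012 and 0.012 m and x of gauge_thick_c in the frame of anvil between -0.006 and 0.014 m and angle between gauge_thick_c's own z axis and vertical below 0.1 rad and contact force between gauge_thick and anvil between 1.2 and 12 N) and (z of gauge_thin_c in the frame of rack between 0.076 and 0.085 m and x of gauge_thin_c in the frame of rack between -0.075 and 0.075 m and y of gauge_thin_c in the frame of rack between -0.02 and 0.02 m and angle between gauge_thin_c's own z axis and vertical below 0.12 rad) and (z of gauge_mid_c in the frame of rack between 0.076 and 0.085 m and x of gauge_mid_c in the frame of rack between -0.075 and 0.075 m and y of gauge_mid_c in the frame of rack between -0.02 and 0.02 m and angle between gauge_mid_c's own z axis and vertical below 0.12 rad) and linear speed of gauge_thick below 0.01 m/s))); the robot touches nothing.
It fails at once if a gauge is forced into or against the clamp or pump (contact forces on it summing to over 70 N, as from a push of some 25 N) (contact force between any of gauge_thin, gauge_mid, gauge_thick and pump above 70 N).
It fails at once if a bystander is shoved (3 cm) (distance of any of tube_rack, reagent, beaker, tip_box, jar, timer from where it was at the start of the episode above 0.03 m).
It also fails if it takes over 72 s, if anything falls off the work surface, if the arm or the gripper's body presses on something with over 40 N, if the wrist force passes 120 N, or if a joint passes its speed limit or range.

## Working session

There is one attempt and no reset: what is moved stays moved. The work goes in short steps, Python scripts to look and compute and a tool call to move; the robot and the scene stay as the last step left them, time stands still between calls to the robot, and variables do not carry over. Pictures are saved under pics/ and viewed, and the job is handed in when it is done.

Besides the shell and the picture viewer there is one more tool, called after "Emit:" as name(argument=value, ...), one argument or row to a line, values as JSON. send_rows: Moves the arm, as the interface text tells. Its arguments: {"type":"object","properties":{"rows":{"type":"string"},"grip_force":{"type":"number"}},"required":["rows"]}

```bash
mkdir -p pics
cat > h.py <<'E'
import numpy as np, cv2
from rig import ctrl, capture, workorder, nets
def snap(n,f):
    p=capture(n); cv2.imwrite('pics/'+f,cv2.cvtColor(p['pixels'],cv2.COLOR_RGB2BGR)); return p
def proj(p,X):
    V=np.array(p['view']);X=np.atleast_2d(X).astype(float)
    r,_=cv2.projectPoints(X,cv2.Rodrigues(V[:3,:3])[0],V[:3,3],np.array(p['intrinsics']),np.array(p['dist'],float)); return r[:,0]
def pix2z(p,uv,z):
    V=np.array(p['view']);uv=np.array(uv,float).reshape(-1,1,2)
    n=cv2.undistortPoints(uv,np.array(p['intrinsics']),np.array(p['dist'],float))[:,0]
    d=np.c_[n,np.ones(len(n))]@V[:3,:3]; c=-V[:3,:3].T@V[:3,3]
    return c+d*((z-c[2])/d[:,2])[:,None]
E
python3 - <<'E'
from h import *
np.set_printoptions(precision=4,suppress=True)
t=snap('top','t0.png'); s=snap('side','s0.png')
for p,n in((t,'top'),(s,'side')):
    V=np.array(p['view']);print(n,'cam',-V[:3,:3].T@V[:3,3])
    for k in ['rack','mouth','anvil','pump','gauge_thin_c','gauge_mid_c','gauge_thick_c']:
        for d in nets.spot_point(p,k)[:3]: print(n,k,np.round(d['location'],1),round(d['confidence'],2),proj(p,d['location']).round(0))
print(ctrl.sense(),ctrl.pinch_z)
E
```

```text
top cam [ 353.8847  -15.04   1380.736 ]
top rack [ 508.1 -227.4   -0.1] 0.88 [[390. 226.]]
top rack [546.3 118.4  -1.8] 0.75 [[275. 214.]]
top mouth [545.5 120.1 106.8] 0.56 [[270. 209.]]
top anvil [ 451.8 -226.4   10.3] 0.65 [[390. 245.]]
top anvil [542.5 118.3 109.7] 0.63 [[271. 210.]]
top pump [543.8 118.9  -1.1] 0.94 [[275. 214.]]
top gauge_thin_c [ 504.1 -222.8   10.7] 0.68 [[389. 227.]]
top gauge_thin_c [ 481.5 -108.4   -0.5] 0.64 [[350. 235.]]
top gauge_thin_c [ 502.2 -225.4   77.6] 0.63 [[393. 226.]]
top gauge_mid_c [ 569.  -333.8    2.8] 0.71 [[425. 206.]]
top gauge_mid_c [ 564.2 -229.8   10.5] 0.69 [[390. 207.]]
top gauge_mid_c [ 567.3 -327.9   67. ] 0.66 [[428. 204.]]
top gauge_thick_c [ 451.  -221.4   81.5] 0.56 [[392. 244.]]
top gauge_thick_c [ 451.4 -222.5    9.4] 0.47 [[389. 245.]]
side cam [  70.9853 -975.452   736.5247]
side rack [ 504.2 -226.5    1.1] 0.63 [[334. 278.]]
side mouth [536.7 117.8 104.8] 0.45 [[291. 182.]]
side anvil [541.1 119.8 101.7] 0.36 [[292. 183.]]
side pump [537.1 115.4  -2.1] 0.63 [[292. 212.]]
side gauge_thin_c [ 507.6 -224.9   76.1] 0.78 [[33
[... 213 characters left out ...]
 -230.9   13.2] 0.71 [[354. 269.]]
side gauge_mid_c [ 565.7 -331.6   -0. ] 0.6 [[377. 296.]]
side gauge_thick_c [ 453.  -219.8    9. ] 0.54 [[315. 280.]]
side gauge_thick_c [ 454.7 -222.2   81.3] 0.53 [[316. 257.]]
{'time_s': 0.8, 'joints': array([-1.3604,  0.3129,  1.4977,  0.    ,  1.331 , -0.2234]), 'dq': array([0.0011, 0.0009, 0.0004, 0.0009, 0.0001, 0.0004]), 'tau': array([ -0.0017, -41.2145, -25.9894,  -0.0002,   0.0004,  -0.    ]), 'eef_pos': array([ 220.6515, -476.379 ,  231.3061]), 'ee_rot': array([ 0.5959,  0.3807,  0.5959, -0.3807]), 'force': array([ 0.7352,  0.9779, -0.2055]), 'wrist_torque': array([ 0.0298, -0.0109,  0.016 ]), 'grip_width': 0.9968638381656659} 18.700000000000003
```

View images.

Run:
```python
import cv2
t=cv2.imread('pics/t0.png');s=cv2.imread('pics/s0.png')
cv2.imwrite('pics/t0c.png',cv2.resize(t[150:300,220:460],None,fx=3.3,fy=3.3,interpolation=cv2.INTER_CUBIC))
cv2.imwrite('pics/s0c.png',cv2.resize(s[150:320,220:440],None,fx=3.5,fy=3.5,interpolation=cv2.INTER_CUBIC))
```

```text
(no output)
```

View pics/t0.png

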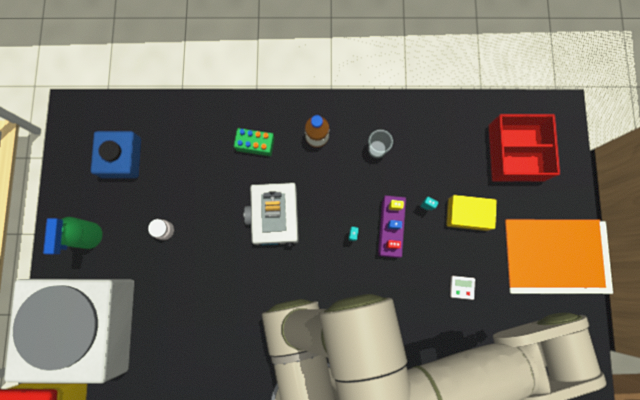

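View pics/t0c.png

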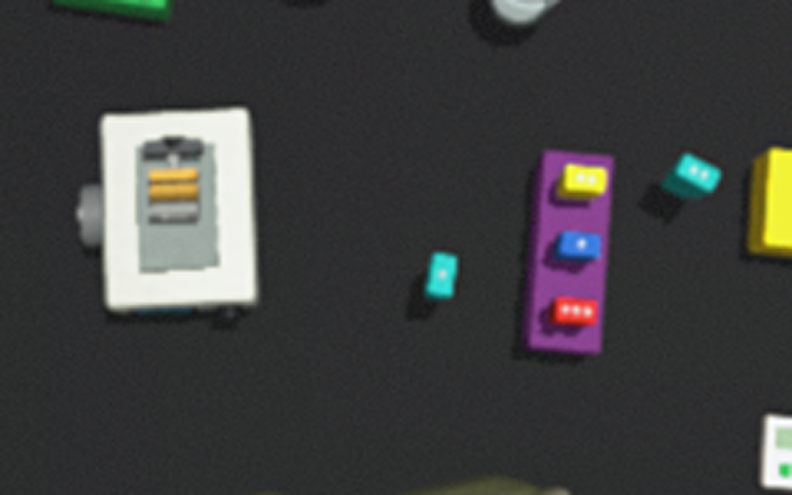

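View pics/s0c.png

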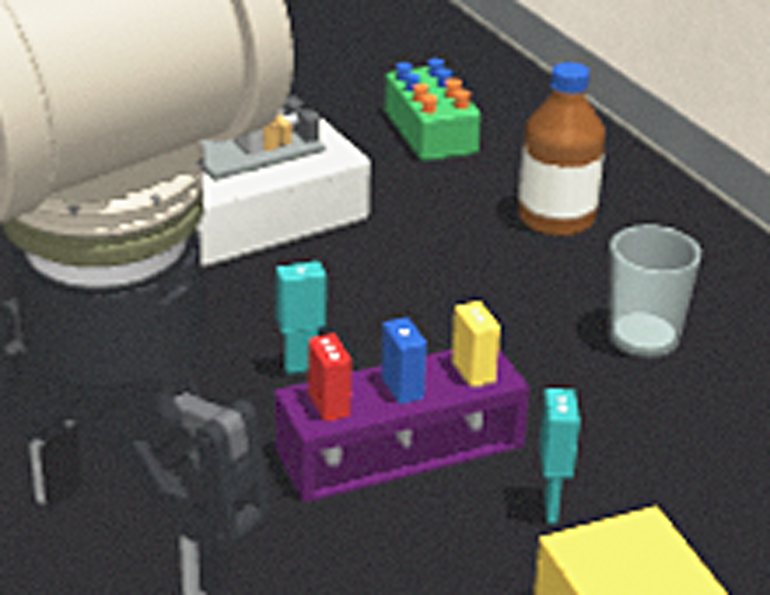

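```bash
cat > fit.py <<'E'
from h import *
from scipy.optimize import minimize
SS=8
def rz(a): c,s=np.cos(a),np.sin(a); return np.array([[c,-s,0],[s,c,0],[0,0,1]])
def box(x,y,a,sx,sy,z0,z1):
    c=np.array([[i*sx/2,j*sy/2,z] for i in(-1,1) for j in(-1,1) for z in(z0,z1)]); return c@rz(a).T+[x,y,0]
def ren(p,X,roi):
    u0,v0,u1,v1=roi; q=proj(p,X); h=cv2.convexHull(q.astype(np.float32))[:,0]
    im=np.zeros(((v1-v0)*SS,(u1-u0)*SS),np.uint8)
    pts=((h-[u0-.5,v0-.5])*SS-.5)
    cv2.fillConvexPoly(im,np.round(pts*16).astype(np.int32),255,shift=4)
    return cv2.resize(im,(u1-u0,v1-v0),interpolation=cv2.INTER_AREA)/255.
def masks(p):
    h=cv2.cvtColor(cv2.cvtColor(p['pixels'],cv2.COLOR_RGB2BGR),cv2.COLOR_BGR2HSV).astype(int); H,S,V=h[...,0],h[...,1],h[...,2]
    return dict(purple=(H>138)&(H<160)&(S>90)&(V>45), yellow=(H>20)&(H<35)&(S>120)&(V>90), blue=(H>100)&(H<125)&(S>120)&(V>70), red=((H<6)|(H>172))&(S>150)&(V>80), white=(S<50)&(V>150))
def fit(views,x0,dims,free_yaw=True,pad=14,step=(6,6,.1)):
    """views: list (p,mask,ignore)"""
    data=[]
    for p,m,ig in views:
        q=proj(p,box(*x0,*dims)); u0,v0=np.floor(q.min(0)-pad).astype(int);u1,v1=np.ceil(q.max(0)+pad).astype(int)
        data.append((p,(u0,v0,u1,v1),m[v0:v1,u0:u1].astype(float),~ig[v0:v1,u0:u1]))
    def cost(v):
        a=v[2] if free_yaw else x0[2]
        return sum((np.abs(ren(p,box(v[0],v[1],a,*dims),r)-m)*w).sum() for p,r,m,w in data)
    n=3 if free_yaw else 2
    v0=np.array(x0[:n],float); best=None
    for k in range(3):
        sim=np.vstack([v0]+[v0+np.eye(n)[i]*step[i]/(k+1) for i in range(n)])
        r=minimize(cost,v0,method='Nelder-Mead',options=dict(initial_simplex=sim,xatol=.02,fatol=.02)); v0=r.x
    return r.x,r.fun
E
cat > m1.py <<'E'
from fit import *
np.set_printoptions(precision=3,suppress=True)
t=capture('top');s=capture('side')
mt,ms=masks(t),masks(s)
z=np.zeros((400,640),bool)
dil=lambda m:cv2.dilate(m.astype(np.uint8),np.ones((5,5)))>0
igt=dil(mt['yellow']|mt['blue']|mt['red']); igs=dil(ms['yellow']|ms['blue']|ms['red'])
R0=(507,-226,-.03+np.pi/2-np.pi/2)
for nm,vw in (('top',[(t,mt['purple'],igt)]),('side',[(s,ms['purple'],igs)]),('both',[(t,mt['purple'],igt),(s,ms['purple'],igs)])):
    print('rack',nm,*fit(vw,R0,(172,60,0,55)))
for nm,c,x0 in (('mid','yellow',(560,-228,0)),('thin','blue',(507,-225,0)),('thick','red',(452,-222,0))):
    # fill dots: close mask
    cl=lambda m:cv2.morphologyEx(m.astype(np.uint8),cv2.MORPH_CLOSE,np.ones((3,3)))>0
    for v,vw in (('top',[(t,cl(mt[c]),z)]),('side',[(s,cl(ms[c]),z)]),('both',[(t,cl(mt[c]),z),(s,cl(ms[c]),z)])):
        print(nm,v,*fit(vw,x0,(20,34,55,105),free_yaw=True,pad=6,step=(4,4,.1)))
igp=z.copy(); print('pump top',*fit([(t,cv2.morphologyEx(mt['white'].astype(np.uint8),cv2.MORPH_CLOSE,np.ones((3,3)))>0,~dil(z))][:0] or [(t,mt['white'],z)],(543,119,0),(130,130,0,75)) if 0 else '')
E
python3 m1.py
```

```text
rack top [ 505.327 -228.78    -0.098] 61.654901960784315
rack side [ 505.437 -224.846   -0.099] 113.6
rack both [ 505.116 -226.868   -0.1  ] 222.85882352941175
mid top [ 561.61  -234.537   -0.041] 18.55294117647059
mid side [ 562.114 -228.122   -0.112] 22.48627450980392
mid both [ 561.177 -230.479   -0.134] 61.0
thin top [ 505.843 -229.187    0.002] 18.427450980392155
thin side [ 505.675 -223.181   -0.132] 19.462745098039214
thin both [ 504.81  -225.779   -0.112] 56.89019607843137
thick top [ 449.344 -223.911   -0.055] 24.48627450980392
thick side [ 449.972 -218.035   -0.188] 26.254901960784313
thick both [ 449.055 -220.715   -0.206] 65.64313725490196
pump top
```

```bash
cat > m2.py <<'E'
from fit import *
np.set_printoptions(precision=3,suppress=True)
t=capture('top'); z=np.zeros((400,640),bool)
g=cv2.cvtColor(t['pixels'],cv2.COLOR_RGB2GRAY)
for th in (130,160,190):
    m=((g>th)&(t['pixels'].astype(int).max(2)-t['pixels'].min(2)<40)).astype(np.uint8)
    n,l,st,ce=cv2.connectedComponentsWithStats(m); k=l[190:240,250:300]; k=np.bincount(k[k>0]).argmax()
    mm=(l==k).astype(np.uint8); c=np.vstack(cv2.findContours(mm,0,2)[0]); hull=np.zeros_like(mm); cv2.fillConvexPoly(hull,cv2.convexHull(c),1)
    x,f=fit([(t,hull>0,z)],(543,119,-.03),(170,130,75,75)); print(th,x,f)
    print(' full ',*fit([(t,hull>0,z)],(543,119,-.03),(170,130,0,75)))
im=cv2.cvtColor(t['pixels'],cv2.COLOR_RGB2BGR)
a=x[2]
for q in proj(t,box(*x,170,130,75,75)): print(q)
cv2.imwrite('pics/p.png',cv2.resize(im[178:250,240:304],None,fx=8.3,fy=8.3,interpolation=cv2.INTER_CUBIC))
E
python3 m2.py
```

```text
130 [538.764 114.894   0.059] 258.06666666666666
 full  [542.221 117.48    0.051] 259.2705882352941
160 [539.651 114.726   0.045] 67.71372549019608
 full  [542.618 115.745   0.067] 195.48627450980388
190 [539.853 114.536   0.057] 87.92941176470589
 full  [542.661 115.697   0.079] 231.75294117647059
[297.659 240.706]
[297.659 240.706]
[251.721 243.205]
[251.721 243.205]
[294.887 181.906]
[294.887 181.906]
[249.942 184.335]
[249.942 184.335]
```

View pics/p.png

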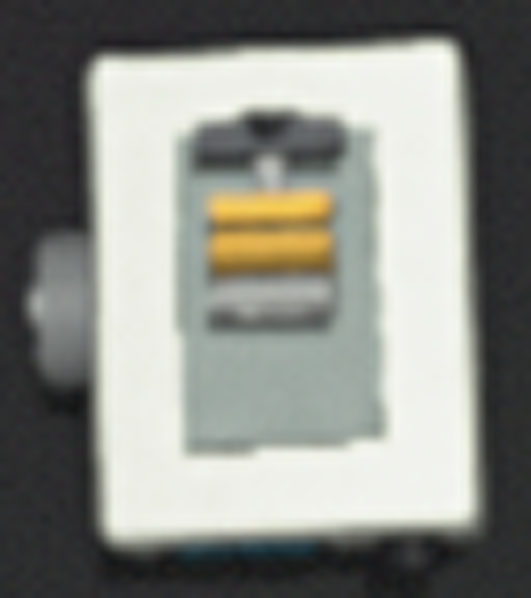

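```bash
cat > plan.py <<'E'
from h import *
import sys
from scipy.spatial.transform import Rotation as Ro
np.set_printoptions(precision=3,suppress=True)
def st():
    s=ctrl.sense(); w,x,y,z=s['ee_rot']; return s,Ro.from_quat([x,y,z,w]).as_matrix()
def rows(tx,ty,tz,yaw):
    """TCP target; yaw = dir of object x axis; tool z along object's y (mod pi)"""
    s,R=st(); d=R.T@(np.array([tx,ty,tz])-s['eef_pos'])/10
    zt=np.array([-np.sin(yaw),np.cos(yaw),0]); zt=zt if zt@R[:,2]>0 else -zt
    a=np.arctan2(-(zt@R[:,1]),zt@R[:,2]) # rotate about x by a: z -> -sin a y + cos a z
    print('pos',s['eef_pos'],'q6',s['joints'][5],'shift cm',d,'turn units',np.degrees(a)/5,'rad',a,'tilt',np.degrees(np.arccos(-R[2,0])))
if __name__=='__main__':
    s,R=st(); print(R); rows(*map(float,sys.argv[1:5]))
E
python3 plan.py 561 -231 200 -0.099
```

```text
[[ 0.     0.907  0.42 ]
 [-0.     0.42  -0.907]
 [-1.     0.     0.   ]]
pos [ 220.67  -476.376  231.299] q6 -0.22342289525909748 shift cm [ 3.13  41.195 -7.959] turn units 6.105854406260398 rad 0.532836315183237 tilt 0.0008958425185745327
```

Emit:
send_rows(
  rows="0.8 3.1 41.2 -8 6.1;0.8 3.1 41.2 -8 6.1;0.8 3.1 41.2 -8 6.1;0.8 3.1 41.2 -8 6.1;0.8 3.1 41.2 -8 6.1;0.8 3.1 41.2 -8 6.1;0.8 3.1 41.2 -8 6.1;0.8 3.1 41.2 -8 6.1;0.8 3.1 41.2 -8 6.1;0.8 3.1 41.2 -8 6.1;0.8 3.1 41.2 -8 6.1;0.8 3.1 41.2 -8 6.1",
  grip_force=40,
)

```text
time_s: 2.15
eef_pos: [560.2, -231.4, 200.4]
ee_rot: [-0.475, -0.524, -0.475, 0.524]
force: [-0.0, 0.2, 0.7]
grip_width: 0.804
```

```bash
cat > look.py <<'E'
from plan import *
n=sys.argv[1]
t=snap('top',f't{n}.png');s=snap('side',f's{n}.png')
b=lambda p:cv2.cvtColor(p['pixels'],cv2.COLOR_RGB2BGR)
cv2.imwrite(f'pics/c{n}.png',np.hstack([cv2.resize(b(t)[150:290,230:410],(396,308)),cv2.resize(b(s)[150:320,220:440],(400,308))]))
E
python3 look.py 1; python3 plan.py 561 -231 64 -0.099
```

```text
[[ 0.     0.995 -0.1  ]
 [-0.    -0.1   -0.995]
 [-1.     0.     0.   ]]
pos [ 560.199 -231.571  200.585] q6 1.0859655597122257 shift cm [13.658  0.071 -0.068] turn units -0.013128085926904584 rad -0.001145641619546083 tilt 0.015714935310158273
```

View pics/s1.png

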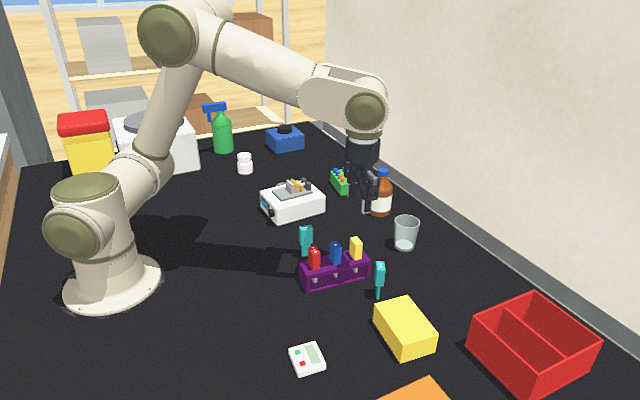

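```bash
cat > m3.py <<'E'
from fit import *
np.set_printoptions(precision=3,suppress=True)
s=capture('side'); z=np.zeros((400,640),bool)
px=s['pixels'].astype(int); m=((px.min(2)>120)&(px.max(2)-px.min(2)<40)).astype(np.uint8)
n,l,st,ce=cv2.connectedComponentsWithStats(m); k=l[205:215,280:310]; k=np.bincount(k[k>0]).argmax()
mm=(l==k).astype(np.uint8); c=np.vstack(cv2.findContours(mm,0,2)[0]); hull=np.zeros_like(mm)
# fill holes only
cv2.drawContours(hull,cv2.findContours(mm,0,2)[0],-1,1,-1)
print(*fit([(s,hull>0,z)],(540,115,.05),(170,130,0,75)))
im=cv2.cvtColor(s['pixels'],cv2.COLOR_RGB2BGR); 
cv2.imwrite('pics/ps.png',cv2.resize(im[170:226,255:331],None,fx=10,fy=10,interpolation=cv2.INTER_CUBIC))
cv2.imwrite('pics/psm.png',cv2.resize(hull[170:226,255:331]*255,None,fx=10,fy=10))
for k in ['mouth','anvil','pump','rack']:
    for d in nets.spot_point(s,k)[:2]: print(k,np.round(d['location'],1),round(d['confidence'],2))
E
python3 m3.py
```

```text
[545.312 123.235  -0.079] 572.9490196078432
mouth [535.6 116.6 108.4] 0.44
anvil [542.3 120.7 105.1] 0.46
pump [538.5 118.9  -1.6] 0.74
rack [ 505.7 -229.2   -0.2] 0.75
```

View pics/ps.png

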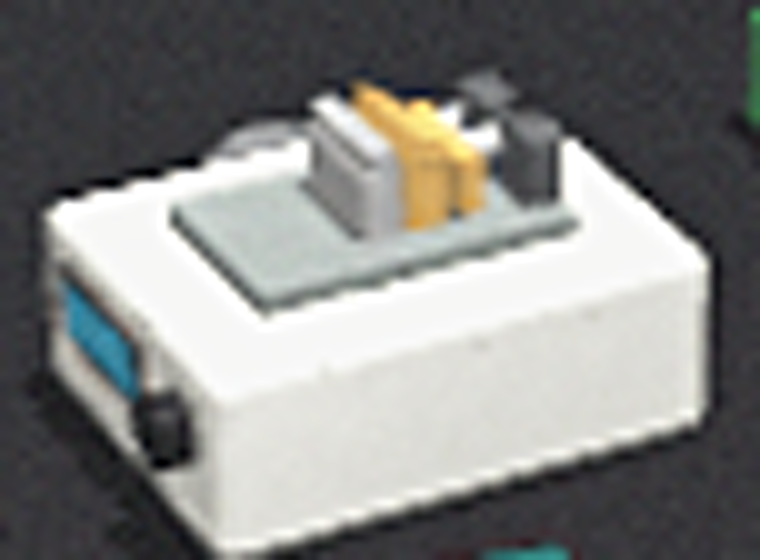

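View pics/psm.png

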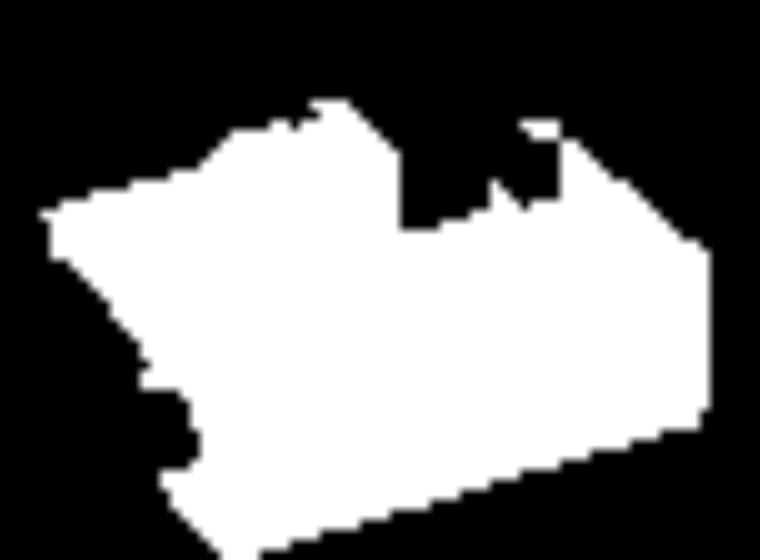

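```bash
cat > m4.py <<'E'
from fit import *
from scipy.optimize import least_squares
np.set_printoptions(precision=2,suppress=True)
t=capture('top'); s=capture('side')
cs=lambda a,o,f:(np.array(a,float)+.5)/f-.5+o
S=[((-85,65,75),(48,212)),((-85,-65,75),(222,400)),((85,-65,75),(710,255)),((-85,-65,0),(225,553)),((85,-65,0),(708,425)),((-85,65,0),(45,372))]
T=[((85,65,75),(88,55)),((85,-65,75),(462,40)),((-85,65,75),(103,535)),((-85,-65,75),(480,525))]
vs=[(s,np.array([a for a,_ in S],float),cs([b for _,b in S],(255,170),10)),(t,np.array([a for a,_ in T],float),cs([b for _,b in T],(240,178),8.3))]
def res(v,vv): return np.concatenate([(proj(p,X@rz(v[2]).T+[v[0],v[1],0])-u).ravel() for p,X,u in vv])
for vv in (vs[:1],vs[1:],vs):
    r=least_squares(res,[540,116,0.05],args=(vv,)); print(r.x,r.fun.round(1))
# jaw points in top view at z=107
print('top: anvil/brass seam pts z107',pix2z(t,cs([(210,275),(331,272),(210,235),(331,232),(210,310),(331,308),(207,196),(330,194)],(240,178),8.3),107))
print('side seam -y end z107',pix2z(s,cs([(400,148),(350,88),(362,165),(312,100),(445,148)],(255,170),10),107))
E
python3 m4.py
```

```text
[540.55 118.05   0.06] [-1.  -2.6 -0.5 -2.7  0.6 -2.1  0.2  3.4  0.2  1.5  0.6  1.8]
[540.42 114.15   0.05] [ 0.2 -0.3  0.1 -0.5 -0.4  0.8  0.1 -0.1]
[540.25 115.2    0.05] [-0.7 -2.4 -0.6 -2.3  0.8 -1.4  0.   3.8  0.5  2.2  0.9  2.  -0.2 -0.2
 -0.4 -0.5 -0.7  0.9 -0.2 -0.1]
top: anvil/brass seam pts z107 [[539.53 135.67 107.  ]
 [540.64  95.   107.  ]
 [553.14 135.97 107.  ]
 [554.25  95.22 107.  ]
 [527.67 135.41 107.  ]
 [528.44  94.79 107.  ]
 [566.45 137.27 107.  ]
 [567.22  95.78 107.  ]]
side seam -y end z107 [[540.63  97.15 107.  ]
 [542.7  139.86 107.  ]
 [525.86  92.21 107.  ]
 [528.85 137.54 107.  ]
 [552.97  91.27 107.  ]]
```

```bash
cat >> m4.py <<'E'
print('---')
def res2(v,vv): 
    o=[]
    for p,X,u in vv:
        X=X.copy(); X[:,2]=np.where(X[:,2]>0,v[3],v[4]); o.append((proj(p,X@rz(v[2]).T+[v[0],v[1],0])-u).ravel())
    return np.concatenate(o)
for vv in (vs[:1],vs):
    r=least_squares(res2,[540,116,0.05,75,10],args=(vv,)); print(r.x,r.fun.round(1))
v1=[(s,vs[0][1][:3],vs[0][2][:3])]
r=least_squares(res,[540,116,0.05],args=(v1,)); print('side top3',r.x,r.fun.round(1))
E
python3 m4.py | sed -n '/---/,$p'
```

```text
---
[546.12 131.61   0.06  57.82  -0.89] [-0.5 -0.1 -0.2 -0.3  0.   0.4  0.2  0.9 -0.2 -0.7  0.8 -0.3]
[540.59 115.34   0.05  67.68   9.75] [-0.5 -0.4 -0.4 -0.2  0.9  0.6  0.   1.   0.7 -0.5  0.8 -0.6  0.1  0.2
 -0.3 -0.1 -0.4  1.  -0.1  0. ]
side top3 [535.71 104.7    0.07] [-1.1 -0.3 -0.1 -0.1  1.2  0.1]
```

Emit:
send_rows(
  rows="0.7 5 0.15 -0.05 0;0.7 9 0.15 -0.05 0;0.7 12 0.15 -0.05 0;0.7 13.6 0.15 -0.05 0;0.7 13.6 0.15 -0.05 0;0.7 13.6 0.15 -0.05 0;0.1 13.6 0.15 -0.05 0;0.1 13.6 0.15 -0.05 0;0.1 13.6 0.15 -0.05 0;0.1 13.6 0.15 -0.05 0;0.1 13.6 0.15 -0.05 0;0.1 13.6 0.15 -0.05 0",
  grip_force=40,
)

```text
time_s: 3.9
eef_pos: [563.0, -230.6, 65.7]
ee_rot: [0.476, 0.524, 0.474, -0.524]
force: [-0.8, 0.9, 6.9]
grip_width: 0.393
```

```bash
python3 look.py 2; python3 plan.py 561 -231 140 -0.099; python3 -c "
from h import *;s=ctrl.sense();print(s['force'],s['wrist_torque'],s['grip_width'])"
```

```text
[[ 0.002  0.995 -0.098]
 [-0.001 -0.098 -0.995]
 [-1.     0.002  0.001]]
pos [ 562.983 -230.612   65.679] q6 1.088168863941352 shift cm [-7.432 -0.178  0.066] turn units 0.005249215173745115 rad 0.0004580804396374923 tilt 0.1321174390548836
[-0.43220353  0.0915779   5.56524586] [ 0.15317904  0.14434016 -0.05816717] 0.39469749887583666
```

View pics/c2.png

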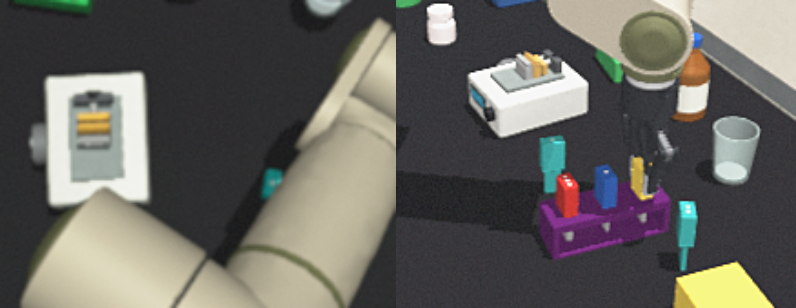

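Emit:
send_rows(
  rows="0.1 -2 0 0 0;0.1 -5 0 0 0;0.1 -9 0 0 0;0.1 -13 0 0 0;0.1 -14 0 0 0;0.1 -14 0 0 0;0.1 -14 0 0 0",
)

```text
time_s: 4.7
eef_pos: [561.9, -230.0, 202.8]
ee_rot: [-0.474, -0.524, -0.476, 0.524]
force: [0.3, 0.9, -1.4]
grip_width: 0.395
```

```bash
python3 look.py 3; python3 plan.py 543.5 116.5 200 0.055;python3 -c "
import cv2;s=cv2.imread('pics/s3.png');cv2.imwrite('pics/s3c.png',cv2.resize(s[150:310,290:450],None,fx=3.6,fy=3.6,interpolation=cv2.INTER_CUBIC))"
```

```text
[[-0.003  0.995 -0.098]
 [ 0.002 -0.098 -0.995]
 [-1.    -0.003 -0.002]]
pos [ 561.85  -229.939  202.373] q6 1.0881356534219 shift cm [  0.306  -5.234 -34.295] turn units -1.7596982099780099 rad -0.15356263802783404 tilt 0.18972085725372068
```

View pics/s3c.png

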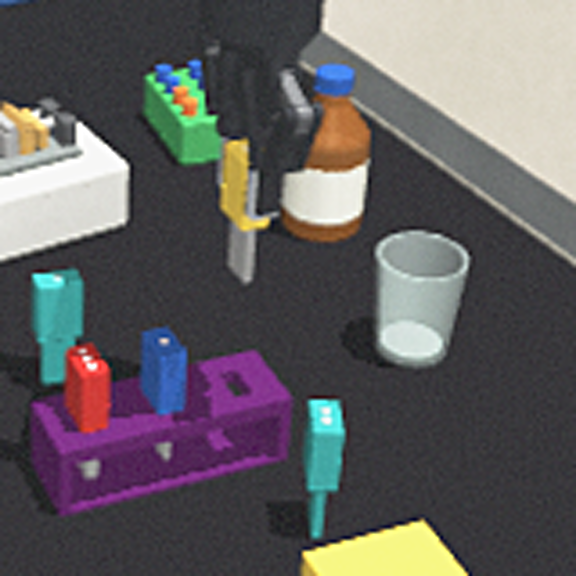

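```bash
cat > ov.py <<'E'
from fit import *
from plan import st
import sys
# overlay predicted gauge box (handle+blade) with offset dx (tool y), z of handle centre relative to TCP
def overlay(fn,out,t,dx=0,hz=15,roi=None,f=8):
    s,R=st(); p=capture('side'); im=cv2.cvtColor(p['pixels'],cv2.COLOR_RGB2BGR)
    u0,v0,u1,v1=roi; big=cv2.resize(im[v0:v1,u0:u1],None,fx=f,fy=f,interpolation=cv2.INTER_CUBIC)
    o=s['eef_pos']; yaw=np.arctan2(R[1,1],R[0,1])
    for sx,sy,z0,z1,c in((20,34,-25,25,(0,0,255)),(t,24,-69,-25,(0,255,0))):
        X=box(0,0,yaw,sx,sy,z0,z1)+o+R[:,1]*dx+[0,0,hz]
        q=(proj(p,X)-[u0,v0]+.5)*f-.5
        for i in range(8):
            for j in (1,2,4):
                if not i&j: cv2.line(big,tuple(q[i].astype(int)),tuple(q[i|j].astype(int)),c,1,cv2.LINE_AA)
    cv2.imwrite(out,big)
if __name__=='__main__':
    a=list(map(float,sys.argv[2:])); overlay(None,sys.argv[1],a[0],a[1],a[2],tuple(map(int,a[3:7])),a[7])
E
python3 ov.py pics/ov3.png 6 0 15 335 160 385 240 7.5
```

```text
(no output)
```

View pics/ov3.png

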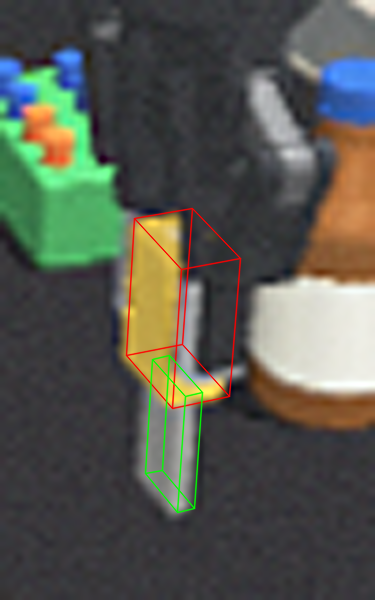

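Emit:
send_rows(
  rows="0.1 0 -5.2 -34.3 -1.76;0.1 0 -5.2 -34.3 -1.76;0.1 0 -5.2 -34.3 -1.76;0.1 0 -5.2 -34.3 -1.76;0.1 0 -5.2 -34.3 -1.76;0.1 0 -5.2 -34.3 -1.76;0.1 0 -5.2 -34.3 -1.76;0.1 1.5 -5.2 -34.3 -1.76;0.1 2.8 -5.2 -34.3 -1.76;0.1 2.8 -5.2 -34.3 -1.76;0.1 2.8 -5.2 -34.3 -1.76",
)

```text
time_s: 5.95
eef_pos: [544.5, 115.3, 176.0]
ee_rot: [0.513, 0.486, 0.513, -0.487]
force: [0.1, -0.1, -0.2]
grip_width: 0.392
```

```bash
python3 look.py 4; python3 plan.py 543.5 116.5 172 0.055; python3 ov.py pics/ov4.png 6 0 15 265 135 335 215 7.5; python3 -c "
import cv2;s=cv2.imread('pics/t4.png');cv2.imwrite('pics/t4c.png',cv2.resize(s[160:260,230:320],None,fx=6,fy=6,interpolation=cv2.INTER_CUBIC))"
```

```text
[[ 0.001  0.999  0.054]
 [ 0.     0.054 -0.999]
 [-1.     0.001  0.   ]]
pos [544.776 115.36  176.731] q6 1.5153684583826272 shift cm [ 0.473 -0.122 -0.121] turn units -0.014957133736992465 rad -0.0013052561518582103 tilt 0.03680461259335169
```

View pics/ov4.png

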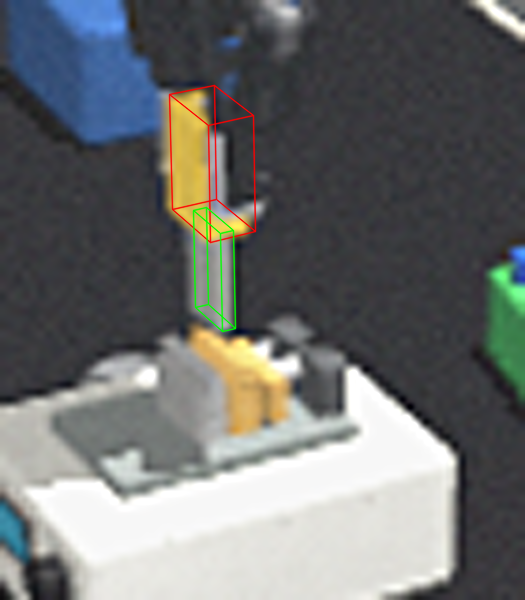

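View pics/t4c.png

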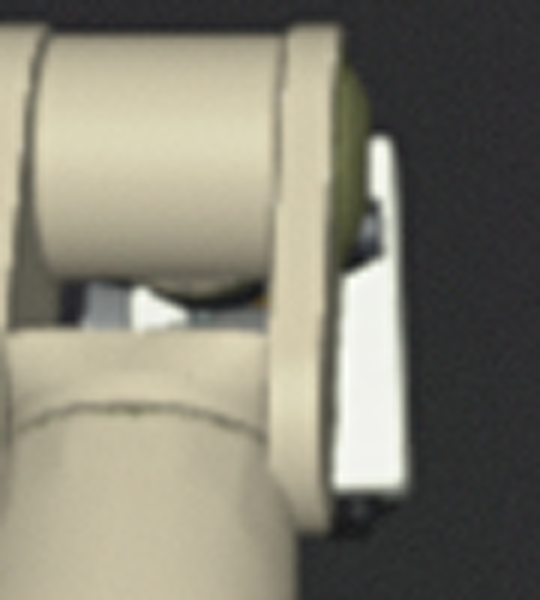

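```bash
cat > m5.py <<'E'
from fit import *
np.set_printoptions(precision=1,suppress=True)
s=capture('side')
def ray(p,uv):
    V=np.array(p['view']);n=cv2.undistortPoints(np.array(uv,float).reshape(-1,1,2),np.array(p['intrinsics']),np.array(p['dist'],float))[:,0]
    return -V[:3,:3].T@V[:3,3], np.c_[n,np.ones(len(n))]@V[:3,:3]
def plane(p,uv,yoff,yaw,c):
    n=np.array([-np.sin(yaw),np.cos(yaw),0]); o,d=ray(p,uv); P0=np.array([*c,0])+n*yoff
    X=o+d*(((P0-o)@n)/(d@n))[:,None]; ex=np.array([np.cos(yaw),np.sin(yaw),0]); return np.c_[(X-P0)@ex,X[:,2]]
c=(540.5,116.)
cv=lambda a:(np.array(a,float)+.5)/7.5-.5+[265,135]
print('anvil -y end: local x,z of seam',plane(s,cv([(228,375),(228,432),(205,395),(207,450),(263,420),(258,370)]),-20,.055,c))
print('blade -y edge, tip corners',plane(s,cv([(236,328),(216,322)]),-12,.055,c))
im=cv2.cvtColor(s['pixels'],cv2.COLOR_RGB2BGR)
cv2.imwrite('pics/z5.png',cv2.resize(im[165:200,275:310],None,fx=16,fy=16,interpolation=cv2.INTER_CUBIC))
E
python3 m5.py
```

```text
anvil -y end: local x,z of seam [[ -0.1 106.6]
 [ -0.5  80.2]
 [-10.7 100.1]
 [-10.3  74.4]
 [ 15.7  81.5]
 [ 13.6 105.4]]
blade -y edge, tip corners [[  7.9 122.4]
 [ -1.1 127.3]]
```

View pics/z5.png

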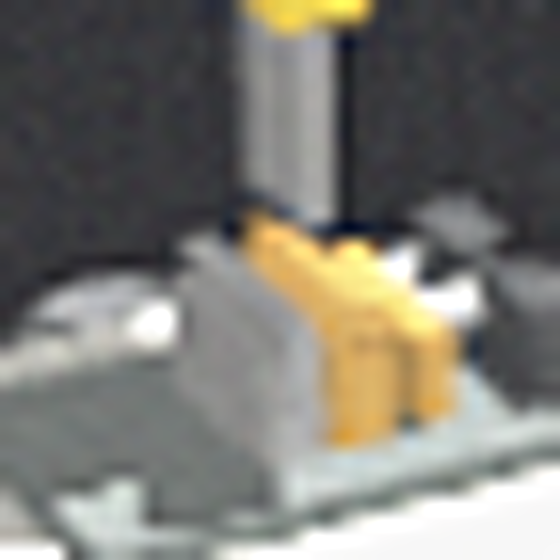

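Emit:
send_rows(
  rows="0.1 0.5 -0.16 0 0;0.1 1 -0.16 0 0;0.1 1.2 -0.16 0 0;0.1 1.2 -0.16 0 0;0.1 1.2 -0.16 0 0",
)

```text
time_s: 6.65
eef_pos: [542.9, 116.1, 164.3]
ee_rot: [0.514, 0.486, 0.514, -0.486]
force: [0.6, 0.1, -0.4]
grip_width: 0.392
```

Emit:
send_rows(
  rows="0.1 0.15 0 0 0;0.1 0.3 0 0 0;0.1 0.45 0 0 0;0.1 0.5 0 0 0;0.1 0.5 0 0 0",
)

```text
time_s: 7.15
eef_pos: [543.0, 116.1, 159.4]
ee_rot: [0.514, 0.486, 0.513, -0.486]
force: [0.9, 0.1, -0.5]
grip_width: 0.397
```

Emit:
send_rows(
  rows="0.1 0.1 0 0 0;0.1 0.2 0 0 0;0.1 0.3 0 0 0;0.1 0.3 0 0 0",
)

```text
time_s: 7.55
eef_pos: [543.6, 116.1, 156.8]
ee_rot: [0.514, 0.487, 0.513, -0.485]
force: [5.8, -0.7, 3.6]
grip_width: 0.396
```

Emit:
send_rows(
  rows="0.1 0.1 0 0 0;0.1 0.2 0 0 0;0.1 0.3 0 0 0;0.1 0.3 0 0 0",
)

```text
time_s: 7.95
eef_pos: [544.2, 116.1, 155.1]
ee_rot: [0.515, 0.487, 0.512, -0.485]
force: [5.1, 0.2, 11.9]
grip_width: 0.394
```

Emit:
send_rows(
  rows="0.1 -0.05 0.1 0 0;0.1 0 0.2 0 0;0.1 0 0.25 0 0;0.1 0 0.25 0 0",
)

```text
time_s: 8.35
eef_pos: [545.2, 116.2, 154.3]
ee_rot: [0.514, 0.486, 0.513, -0.486]
force: [-0.4, 0.0, 11.4]
grip_width: 0.395
```

Emit:
send_rows(
  rows="0.1 0.05 0 0 0;0.1 0.1 0 0 0;0.1 0.1 0 0 0",
)

```text
time_s: 8.65
eef_pos: [545.4, 116.2, 153.7]
ee_rot: [0.514, 0.486, 0.513, -0.486]
force: [-0.5, 0.3, 12.5]
grip_width: 0.392
```

Emit:
send_rows(
  rows="0.1 0.05 0 0 0;0.1 0.1 0 0 0;0.1 0.1 0 0 0",
)

```text
time_s: 8.95
eef_pos: [545.5, 116.2, 153.4]
ee_rot: [0.514, 0.486, 0.513, -0.486]
force: [-2.3, -0.1, 19.3]
grip_width: 0.393
```

```bash
python3 ov.py pics/ov5.png 6 0 15 265 145 335 205 9; python3 plan.py 545 116 150 0.055; python3 -c "
from h import *;s=ctrl.sense();print(s['time_s'],s['force'],s['wrist_torque'],s['grip_width'])"
```

```text
[[ 0.002  0.998  0.055]
 [-0.     0.055 -0.998]
 [-1.     0.002  0.   ]]
pos [545.544 116.234 153.448] q6 1.5156486356817755 shift cm [ 0.345 -0.056  0.02 ] turn units 0.002337218665210251 rad 0.00020396080523492962 tilt 0.10054054867572287
9.0 [-2.11910749  0.8841298  18.53255258] [-0.0889031   0.6250835  -0.01635199] 0.39138115866368123
```

View pics/ov5.png

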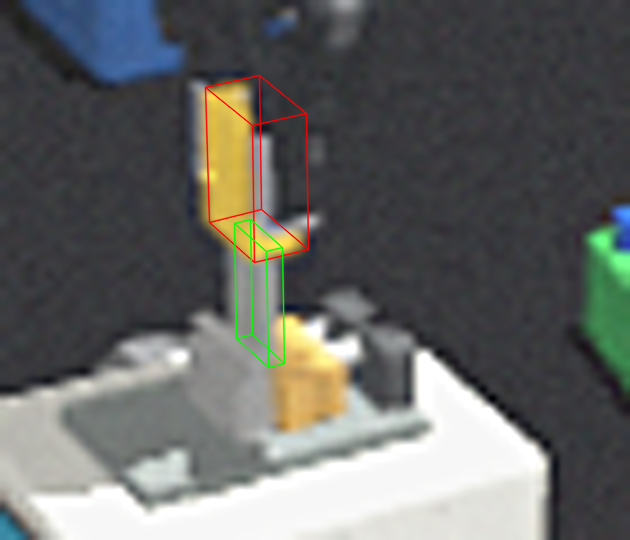

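Emit:
send_rows(
  rows="0.1 -0.2 -0.03 0 0;0.1 -0.3 -0.06 0 0;0.1 -0.3 -0.06 0 0;0.1 -0.2 -0.06 0 0;0.1 -0.1 -0.06 0 0;0.1 -0.1 -0.06 0 0",
)

```text
time_s: 9.6
eef_pos: [545.2, 116.2, 153.6]
ee_rot: [0.514, 0.487, 0.513, -0.486]
force: [2.1, 0.3, 12.9]
grip_width: 0.391
```

Emit:
send_rows(
  rows="0.1 0.05 0 0 0;0.1 0.05 0 0 0",
)

```text
time_s: 9.8
eef_pos: [545.3, 116.2, 153.5]
ee_rot: [0.514, 0.487, 0.513, -0.485]
force: [0.5, 0.6, 14.9]
grip_width: 0.394
```

Emit:
send_rows(
  rows="0.1 0.05 -0.02 0 0;0.1 0.05 0.02 0 0;0.1 0.05 0 0 0",
)

```text
time_s: 10.1
eef_pos: [545.3, 116.2, 153.5]
ee_rot: [0.514, 0.487, 0.513, -0.485]
force: [0.2, 0.5, 19.3]
grip_width: 0.391
```

Emit:
send_rows(
  rows="0.1 -0.5 0 0 0;0.1 -1.5 0 0 0;0.1 -3 0 0 0;0.1 -5 0 0 0;0.1 -5 0 0 0;0.1 -5 0 0 0",
)

```text
time_s: 10.7
eef_pos: [544.1, 116.2, 200.5]
ee_rot: [0.513, 0.486, 0.514, -0.486]
force: [-0.6, -0.1, -1.0]
grip_width: 0.392
```

```bash
python3 plan.py 562.3 -230.8 200 -0.099; python3 ov.py pics/ov6.png 6 0 15 265 115 335 205 7
```

```text
[[-0.002  0.998  0.055]
 [-0.     0.055 -0.998]
 [-1.    -0.002 -0.   ]]
pos [544.141 116.228 200.532] q6 1.515500092352408 shift cm [ 0.052 -0.101 34.75 ] turn units 1.7670075465786599 rad 0.1542004979769234 tilt 0.10058808714551044
```

View pics/ov6.png

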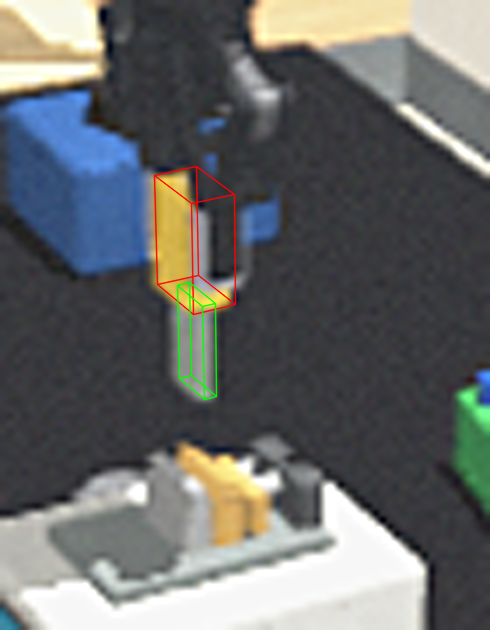

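Emit:
send_rows(
  rows="0.1 0 -0.1 34.7 1.77;0.1 0 -0.1 34.7 1.77;0.1 0 -0.1 34.7 1.77;0.1 0 -0.1 34.7 1.77;0.1 0 -0.1 34.7 1.77;0.1 0 -0.1 34.7 1.77;0.1 0 -0.1 34.7 1.77;0.1 0 -0.1 34.7 1.77;0.1 0 -0.1 34.7 1.77;0.1 3 -0.1 34.7 1.77;0.1 7 -0.1 34.7 1.77;0.1 7 -0.1 34.7 1.77",
)

```text
time_s: 11.95
eef_pos: [560.5, -227.4, 126.1]
ee_rot: [-0.471, -0.523, -0.479, 0.525]
force: [-0.2, 0.6, -0.5]
grip_width: 0.393
```

```bash
python3 plan.py 562.2 -230.8 66 -0.099; python3 ov.py pics/ov7.png 6 0 15 315 185 395 275 6.5
```

```text
[[-0.009  0.995 -0.098]
 [ 0.006 -0.098 -0.995]
 [-1.    -0.01  -0.005]]
pos [ 560.499 -227.4    126.139] q6 1.0896199673124076 shift cm [6.01  0.26  0.353] turn units 0.013598281391325465 rad 0.0011866739144565242 tilt 0.6213186079189944
```

View pics/ov7.png

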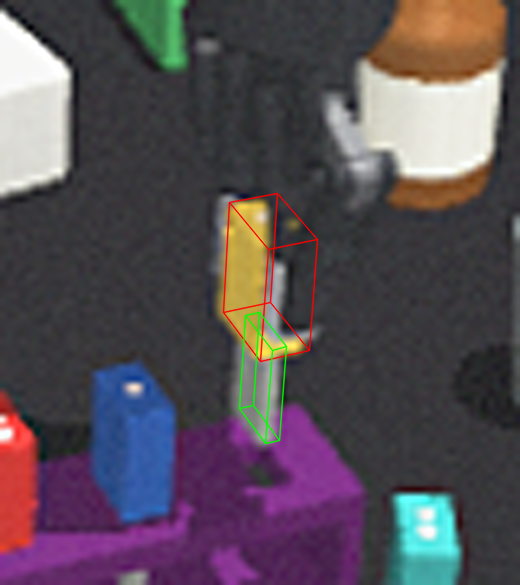

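Emit:
send_rows(
  rows="0.1 0 0 0.1 0;0.1 0 0 0.1 0;0.1 0 0 0.1 0",
)

```text
time_s: 12.3
eef_pos: [563.3, -231.5, 132.9]
ee_rot: [0.475, 0.524, 0.474, -0.524]
force: [1.8, -0.7, -1.1]
grip_width: 0.391
```

```bash
python3 plan.py 562.2 -230.8 66 -0.099
```

```text
[[ 0.002  0.995 -0.099]
 [-0.001 -0.099 -0.995]
 [-1.     0.002  0.001]]
pos [ 563.254 -231.506  132.873] q6 1.0879023031426822 shift cm [ 6.687 -0.127 -0.068] turn units -0.002728751248825315 rad -0.00023812846879954396 tilt 0.14415045377099686
```

Emit:
send_rows(
  rows="0.1 1 -0.1 -0.05 0;0.1 2 -0.1 -0.05 0;0.1 2.8 -0.1 -0.05 0;0.1 3.2 -0.1 -0.05 0;0.1 3.2 -0.1 -0.05 0",
)

```text
time_s: 12.8
eef_pos: [561.5, -230.6, 98.4]
ee_rot: [-0.474, -0.524, -0.475, 0.524]
force: [-0.1, -0.5, -0.3]
grip_width: 0.393
```

Emit:
send_rows(
  rows="0.1 1 0 0 0;0.1 2 0 0 0;0.1 2.8 0 0 0;0.1 3.2 0 0 0;0.1 3.2 0 0 0",
)

```text
time_s: 13.3
eef_pos: [561.6, -230.6, 66.6]
ee_rot: [-0.474, -0.524, -0.475, 0.524]
force: [-0.1, 0.3, -0.1]
grip_width: 0.392
```

Emit:
send_rows(
  rows="0.4 0.05 0 0 0;0.55 0 0 0 0;0.7 0 0 0 0;0.7 -0.5 0 0 0;0.7 -3 0 0 0;0.7 -6 0 0 0;0.7 -6.5 0 0 0;0.7 -6.5 -3 0 0;0.7 -6.5 -5.6 0 0;0.7 -6.5 -5.6 0 0;0.7 -6.5 -5.6 0 0",
)

```text
time_s: 14.4
eef_pos: [506.2, -225.3, 132.5]
ee_rot: [0.475, 0.524, 0.474, -0.524]
force: [0.5, -0.7, -1.0]
grip_width: 0.699
```

```bash
python3 look.py 8; python3 plan.py 505.7 -226 65 -0.099;python3 -c "
import cv2;s=cv2.imread('pics/s8.png');cv2.imwrite('pics/s8c.png',cv2.resize(s[170:310,270:410],None,fx=4,fy=4,interpolation=cv2.INTER_CUBIC))"
```

```text
[[ 0.001  0.995 -0.099]
 [-0.    -0.099 -0.995]
 [-1.     0.001  0.   ]]
pos [ 506.7   -225.35   132.301] q6 1.0402064245891962 shift cm [ 6.73  -0.097  0.073] turn units -0.002715956120420489 rad -0.00023701188320514563 tilt 0.03366395189594484
```

View pics/s8c.png

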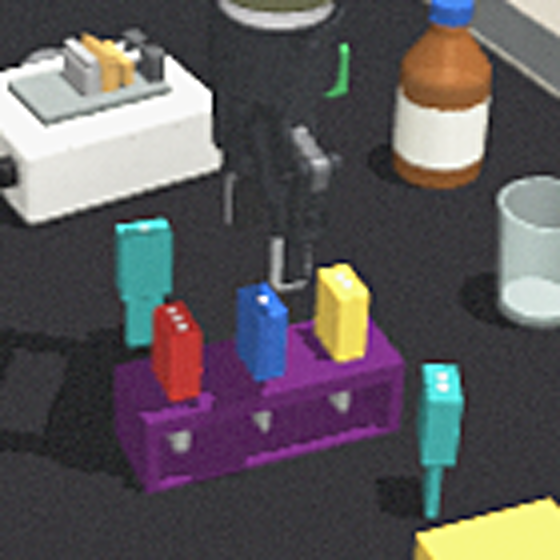

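Emit:
send_rows(
  rows="0.7 2 -0.05 0 0;0.7 4.5 -0.05 0 0;0.7 6.2 -0.05 0 0;0.7 6.7 -0.05 0 0;0.7 6.7 -0.05 0 0;0.1 6.7 -0.05 0 0;0.1 6.7 -0.05 0 0;0.1 6.7 -0.05 0 0;0.1 6.7 -0.05 0 0;0.1 6.7 -0.05 0 0;0.1 6.7 -0.05 0 0",
  grip_force=40,
)

```text
time_s: 15.6
eef_pos: [506.1, -225.4, 66.3]
ee_rot: [0.475, 0.524, 0.474, -0.524]
force: [-0.1, 1.5, 6.6]
grip_width: 0.393
```

Emit:
send_rows(
  rows="0.1 -2 0 0 0;0.1 -5 0 0 0;0.1 -9 0 0 0;0.1 -13 0 0 0;0.1 -14 0 0 0;0.1 -14 0 0 0;0.1 -14 0 0 0",
)

```text
time_s: 16.3
eef_pos: [505.0, -224.8, 203.8]
ee_rot: [-0.474, -0.524, -0.475, 0.524]
force: [-1.1, -0.4, -0.9]
grip_width: 0.392
```

```bash
python3 plan.py 544 116.2 200 0.055; python3 ov.py pics/ov9.png 4 0 15 295 150 375 240 6.5
```

```text
[[-0.002  0.995 -0.099]
 [ 0.001 -0.099 -0.995]
 [-1.    -0.002 -0.001]]
pos [ 505.009 -224.778  203.791] q6 1.0395027960701744 shift cm [  0.42    0.495 -34.316] turn units -1.7698053066833594 rad -0.15444464860446314 tilt 0.14040709886753774
```

View pics/ov9.png

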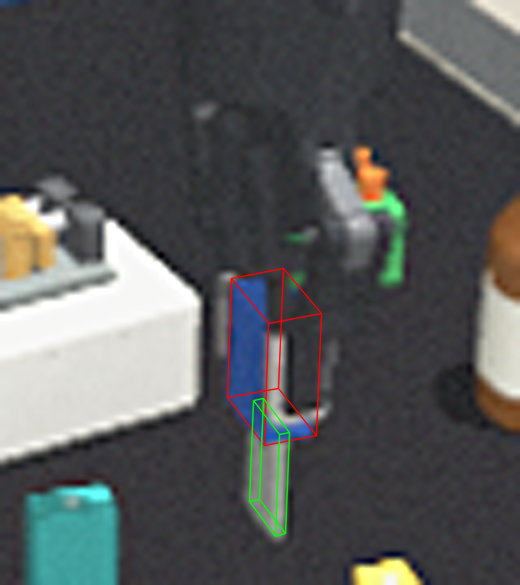

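Emit:
send_rows(
  rows="0.1 0 0.3 -34.3 -1.77;0.1 0 0.3 -34.3 -1.77;0.1 0 0.3 -34.3 -1.77;0.1 0 0.3 -34.3 -1.77;0.1 0 0.3 -34.3 -1.77;0.1 0 0.3 -34.3 -1.77;0.1 0 0.3 -34.3 -1.77;0.1 1.5 0.3 -34.3 -1.77;0.1 2.8 0.3 -34.3 -1.77;0.1 2.8 0.3 -34.3 -1.77;0.1 2.8 0.3 -34.3 -1.77",
)

```text
time_s: 17.45
eef_pos: [542.4, 115.0, 176.8]
ee_rot: [0.513, 0.486, 0.514, -0.487]
force: [-0.8, -0.9, -0.1]
grip_width: 0.394
```

```bash
python3 plan.py 542.2 116.2 165 0.055; python3 ov.py pics/ov10.png 4 0 15 265 135 335 215 7.5
```

```text
[[-0.001  0.999  0.054]
 [-0.     0.054 -0.999]
 [-1.    -0.001 -0.   ]]
pos [542.445 115.006 176.801] q6 1.5147993454892772 shift cm [ 1.18  -0.016 -0.12 ] turn units -0.015333741781810045 rad -0.0013381214037160361 tilt 0.07777171279322424
```

View pics/ov10.png

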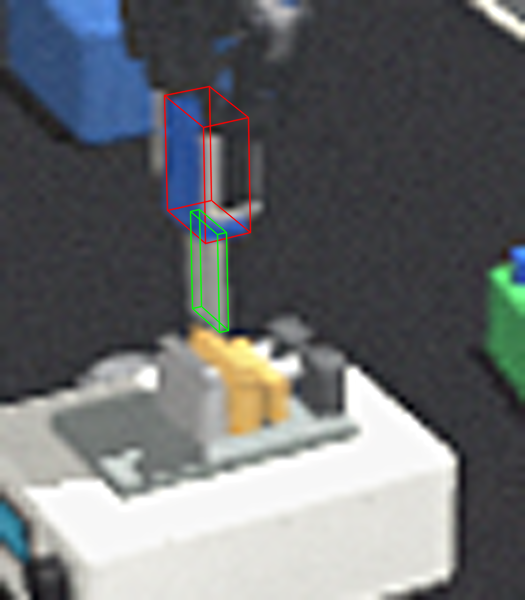

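Emit:
send_rows(
  rows="0.1 0.5 0.09 -0.1 0;0.1 1 0.09 -0.1 0;0.1 1.5 0.09 -0.1 0;0.1 1.6 0.09 -0.1 0;0.1 1.6 0.09 -0.1 0",
)

```text
time_s: 18.0
eef_pos: [543.3, 116.9, 161.1]
ee_rot: [0.513, 0.486, 0.514, -0.486]
force: [-0.2, -0.2, 0.6]
grip_width: 0.393
```

Emit:
send_rows(
  rows="0.1 0.1 0 0 0;0.1 0.2 0 0 0;0.1 0.3 0 0 0;0.1 0.3 0 0 0",
)

```text
time_s: 18.4
eef_pos: [543.3, 116.9, 158.2]
ee_rot: [0.514, 0.486, 0.514, -0.486]
force: [-0.1, -0.5, -1.3]
grip_width: 0.393
```

Emit:
send_rows(
  rows="0.1 0.1 0 0 0;0.1 0.2 0 0 0;0.1 0.2 0 0 0",
)

```text
time_s: 18.7
eef_pos: [543.3, 116.9, 156.2]
ee_rot: [0.513, 0.486, 0.514, -0.486]
force: [-0.2, -0.2, -0.2]
grip_width: 0.393
```

Emit:
send_rows(
  rows="0.1 0.1 0 0 0;0.1 0.2 0 0 0;0.1 0.2 0 0 0",
)

```text
time_s: 19.0
eef_pos: [543.5, 116.9, 154.6]
ee_rot: [0.514, 0.486, 0.513, -0.486]
force: [-1.9, -0.7, 3.9]
grip_width: 0.392
```

Emit:
send_rows(
  rows="0.1 0.1 -0.02 0 0;0.1 0.15 -0.03 0 0;0.1 0.15 -0.03 0 0",
)

```text
time_s: 19.3
eef_pos: [543.7, 116.9, 153.7]
ee_rot: [0.514, 0.487, 0.513, -0.485]
force: [-1.0, -0.1, 7.2]
grip_width: 0.392
```

Emit:
send_rows(
  rows="0.1 0.1 0 0 0;0.1 0.15 0 0 0;0.1 0.15 0 0 0",
)

```text
time_s: 19.6
eef_pos: [543.8, 116.9, 151.8]
ee_rot: [0.514, 0.487, 0.513, -0.486]
force: [2.1, 0.7, 5.9]
grip_width: 0.393
```

Emit:
send_rows(
  rows="0.1 0.1 0.02 0 0;0.1 0.2 0.02 0 0;0.1 0.3 0.02 0 0;0.1 0.3 0.02 0 0",
)

```text
time_s: 20.0
eef_pos: [543.7, 116.9, 148.3]
ee_rot: [0.514, 0.486, 0.513, -0.486]
force: [4.2, 0.6, 3.9]
grip_width: 0.395
```

Emit:
send_rows(
  rows="0.1 0.1 0 0 0;0.1 0.2 0 0 0;0.1 0.3 0 0 0;0.1 0.3 0 0 0",
)

```text
time_s: 20.4
eef_pos: [543.7, 116.9, 145.4]
ee_rot: [0.514, 0.486, 0.513, -0.486]
force: [5.9, 1.1, 3.6]
grip_width: 0.394
```

Emit:
send_rows(
  rows="0.1 0 0.1 0 0;0.1 0.1 0.1 0 0;0.1 0.2 0.1 0 0;0.1 0.3 0.1 0 0;0.1 0.3 0.1 0 0",
)

```text
time_s: 20.9
eef_pos: [544.0, 117.0, 141.9]
ee_rot: [0.513, 0.486, 0.514, -0.486]
force: [2.4, 0.6, 1.3]
grip_width: 0.392
```

Emit:
send_rows(
  rows="0.1 0.1 0 0 0;0.1 0.2 0 0 0;0.1 0.3 0 0 0;0.1 0.3 0 0 0",
)

```text
time_s: 21.3
eef_pos: [544.1, 117.0, 139.0]
ee_rot: [0.513, 0.486, 0.514, -0.486]
force: [-0.3, -0.2, 1.9]
grip_width: 0.388
```

Emit:
send_rows(
  rows="0.1 0.2 0 0 0;0.1 0.4 0 0 0;0.1 0.6 0 0 0;0.1 0.6 0 0 0",
)

```text
time_s: 21.7
eef_pos: [544.0, 117.0, 132.7]
ee_rot: [0.513, 0.486, 0.514, -0.486]
force: [0.4, 0.4, 0.2]
grip_width: 0.396
```

Emit:
send_rows(
  rows="0.1 0.1 0 0 0;0.1 0.2 0 0 0;0.1 0.2 0 0 0",
)

```text
time_s: 22.0
eef_pos: [544.1, 117.0, 131.1]
ee_rot: [0.513, 0.486, 0.514, -0.486]
force: [-0.6, 0.3, 1.9]
grip_width: 0.394
```

Emit:
send_rows(
  rows="0.1 0.1 0 0 0;0.1 0.15 0 0 0;0.1 0.15 0 0 0",
)

```text
time_s: 22.3
eef_pos: [544.2, 117.0, 130.3]
ee_rot: [0.514, 0.486, 0.514, -0.486]
force: [-3.6, -0.4, 7.5]
grip_width: 0.395
```

Emit:
send_rows(
  rows="0.1 0.1 0 0 0;0.1 0.1 0 0 0",
)

```text
time_s: 22.5
eef_pos: [544.3, 117.0, 130.2]
ee_rot: [0.514, 0.486, 0.513, -0.486]
force: [-5.7, 0.2, 15.3]
grip_width: 0.389
```

Emit:
send_rows(
  rows="0.1 -0.2 0 0 0;0.1 -0.2 0 0 0;0.6 -0.2 0 0 0;0.6 -0.2 0 0 0;0.6 -0.2 0 0 0;0.6 -0.2 0 0 0",
)

```text
time_s: 23.1
eef_pos: [544.3, 117.0, 130.7]
ee_rot: [0.514, 0.486, 0.514, -0.486]
force: [0.2, 0.1, 0.0]
grip_width: 0.599
```

```bash
python3 plan.py 544 117 131 0.055; python3 ov.py pics/ov11.png 4 0 14 265 135 335 215 7.5
```

```text
[[ 0.     0.998  0.055]
 [ 0.     0.055 -0.998]
 [-1.     0.    -0.   ]]
pos [544.34  116.996 130.713] q6 1.5169693342727624 shift cm [-0.029 -0.034 -0.002] turn units 0.001040412041360604 rad 9.079307849568983e-05 tilt 0.001379062490608311
```

View pics/ov11.png

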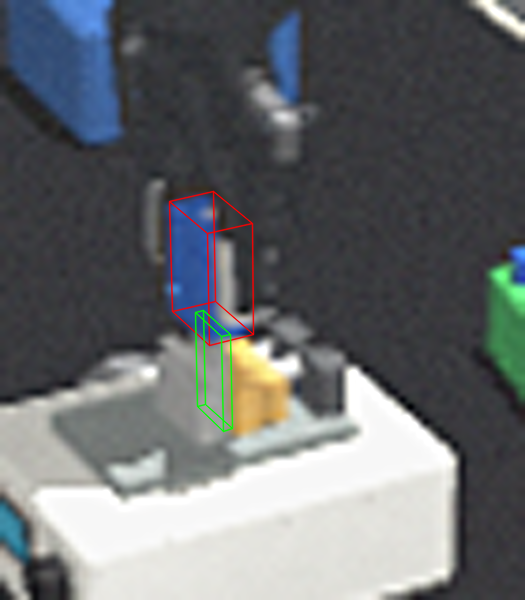

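Blue is standing in the clamp, released. Regrip and pull to judge the drag.

Emit:
send_rows(
  rows="0.1 0 0 0 0;0.1 0 0 0 0;0.1 0 0 0 0;0.1 0 0 0 0;0.1 0 0 0 0",
  grip_force=40,
)

```text
time_s: 23.65
eef_pos: [544.3, 117.0, 130.8]
ee_rot: [0.514, 0.486, 0.514, -0.486]
force: [-0.1, 0.7, 0.2]
grip_width: 0.39
```

Emit:
send_rows(
  rows="0.1 -0.2 0 0 0;0.1 -0.4 0 0 0;0.1 -0.6 0 0 0",
)

```text
time_s: 23.95
eef_pos: [544.2, 117.0, 136.6]
ee_rot: [0.513, 0.486, 0.514, -0.486]
force: [2.3, 1.4, -6.1]
grip_width: 0.394
```

Emit:
send_rows(
  rows="0.1 -0.2 0 0 0;0.1 -0.4 0 0 0;0.1 -0.6 0 0 0",
)

```text
time_s: 24.25
eef_pos: [544.2, 117.0, 142.9]
ee_rot: [0.514, 0.486, 0.514, -0.486]
force: [1.9, -0.2, -5.8]
grip_width: 0.388
```

Emit:
send_rows(
  rows="0.1 0.2 0 0 0;0.1 0.4 0 0 0;0.1 0.6 0 0 0;0.1 0.8 0 0 0;0.1 1.0 0 0 0;0.1 1.2 0 0 0;0.1 1.2 0 0 0",
)

```text
time_s: 24.95
eef_pos: [544.3, 117.0, 130.6]
ee_rot: [0.514, 0.486, 0.514, -0.486]
force: [-1.0, 0.6, 0.9]
grip_width: 0.389
```

Emit:
send_rows(
  rows="0.1 0.1 0 0 0;0.1 0.1 0 0 0",
)

```text
time_s: 25.15
eef_pos: [544.4, 117.0, 130.5]
ee_rot: [0.514, 0.486, 0.513, -0.486]
force: [-3.6, -1.2, 9.3]
grip_width: 0.393
```

Emit:
send_rows(
  rows="0.1 -0.1 0 0 0;0.1 -0.1 0 0 0;0.5 -0.1 0 0 0;0.7 -0.1 0 0 0;0.7 -0.1 0 0 0;0.7 -0.1 0 0 0;0.7 -2 0 0 0;0.7 -5 0 0 0;0.7 -9 0 0 0;0.7 -13 0 0 0;0.7 -13 0 0 0;0.7 -13 0 0 0",
)

```text
time_s: 26.35
eef_pos: [544.4, 117.0, 260.1]
ee_rot: [0.514, 0.486, 0.513, -0.486]
force: [-0.0, -0.8, -1.3]
grip_width: 0.701
```

Emit:
send_rows(
  rows="0.7 0 -5 10 0;0.7 0 -10 20 0;0.7 0 -15 25 0;0.7 0 -15 25 0;0.7 0 -15 25 0;0.7 0 -15 25 0;0.7 0 -15 25 0;0.7 0 -15 25 0",
)

```text
time_s: 27.15
eef_pos: [407.8, -141.1, 258.8]
ee_rot: [0.512, 0.487, 0.514, -0.487]
force: [0.3, -0.5, 0.2]
grip_width: 0.699
```

```bash
cat > fin.py <<'E'
from fit import *
np.set_printoptions(precision=1,suppress=True)
s=snap('side','sf.png');t=snap('top','tf.png')
im=cv2.imread('pics/sf.png');cv2.imwrite('pics/sfc.png',cv2.resize(im[130:310,255:435],None,fx=3.2,fy=3.2,interpolation=cv2.INTER_CUBIC))
big=im[140:210,265:335].copy();big=cv2.resize(big,None,fx=7.5,fy=7.5,interpolation=cv2.INTER_CUBIC)
X=box(544.3,117,.055,20,34,119,169)
q=(proj(s,X)-[265,140]+.5)*7.5-.5
for i in range(8):
    for j in (1,2,4):
        if not i&j: cv2.line(big,tuple(q[i].astype(int)),tuple(q[i|j].astype(int)),(0,0,255),1,cv2.LINE_AA)
cv2.imwrite('pics/sfz.png',big)
for p,n in((t,'top'),(s,'side')):
    for k in ['gauge_thin_c','gauge_mid_c','gauge_thick_c']:
        for d in nets.spot_point(p,k)[:4]: print(n,k,np.round(d['location'],1),round(d['confidence'],2))
print(ctrl.sense()['time_s'],ctrl.sense()['force'],ctrl.sense()['eef_pos'])
E
python3 fin.py
```

```text
top gauge_thin_c [539.1 118.6 143.8] 0.6
top gauge_thin_c [ 476.7 -109.3   -5.6] 0.58
top gauge_thin_c [ 480.1 -105.1   68.7] 0.51
top gauge_thin_c [542.9 120.4  78.3] 0.49
top gauge_mid_c [ 568.7 -325.    70.6] 0.56
top gauge_mid_c [ 559.5 -229.7   13.3] 0.55
top gauge_mid_c [ 556.1 -231.2   81.1] 0.53
top gauge_mid_c [ 571.6 -332.5    4.2] 0.5
side gauge_thin_c [ 476.3 -109.2   -0.6] 0.8
side gauge_thin_c [ 481.2 -110.    77.3] 0.71
side gauge_thin_c [ 556.6 -230.5   13.6] 0.5
side gauge_thin_c [542.6 115.8 139.5] 0.46
side gauge_mid_c [ 569.4 -326.2   65.7] 0.65
side gauge_mid_c [ 567.3 -330.8    2.1] 0.65
side gauge_mid_c [ 559.1 -231.1   78.1] 0.57
side gauge_mid_c [ 558.2 -228.9   13.4] 0.53
side gauge_thick_c [ 450.3 -223.8   83.1] 0.76
side gauge_thick_c [ 450.  -223.    10.6] 0.5
27.55 [ 0.3 -0.8 -0.1] [ 408.5 -140.4  259.7]
```

View pics/sfc.png

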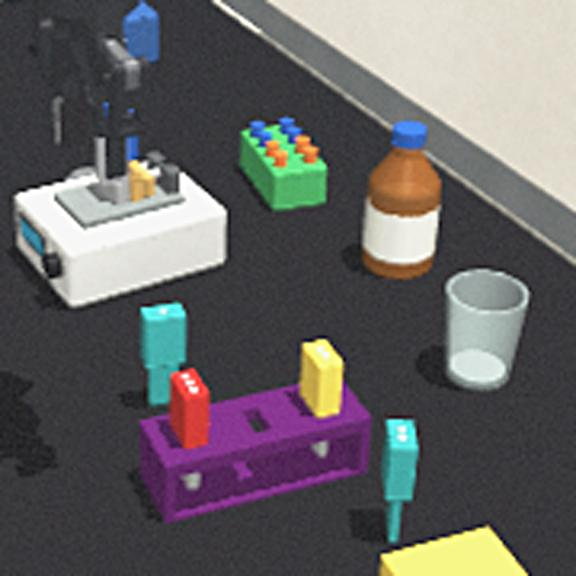

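View pics/sfz.png

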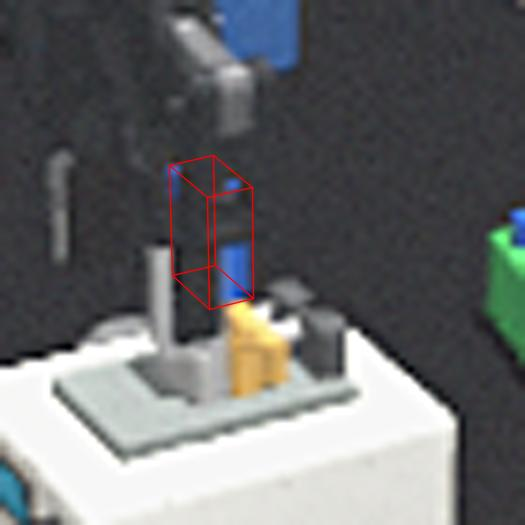

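Emit:
send_rows(
  rows="0.7 -3 0 8 0;0.7 -3 0 14 0;0.7 -3 0 14 0;0.7 -3 0 14 0;0.7 -3 0 14 0",
)

```text
time_s: 28.05
eef_pos: [416.0, -280.8, 289.3]
ee_rot: [0.513, 0.486, 0.514, -0.486]
force: [0.4, 1.7, -0.8]
grip_width: 0.701
```

```bash
python3 fin.py | tail -1
```

```text
28.45 [ 0.  -0.2  0.8] [ 416.1 -280.1  289.9]
```

View pics/sfz.png

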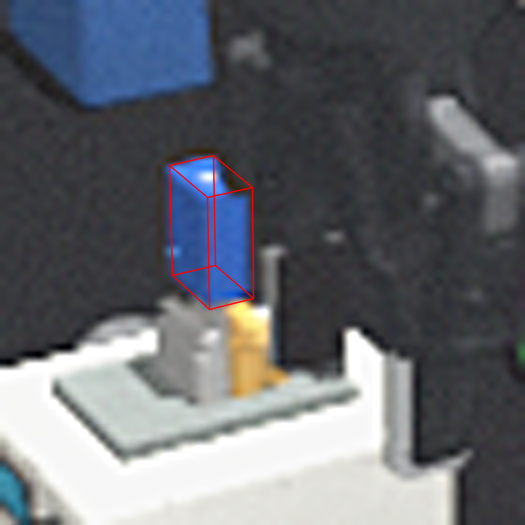

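View pics/tf.png

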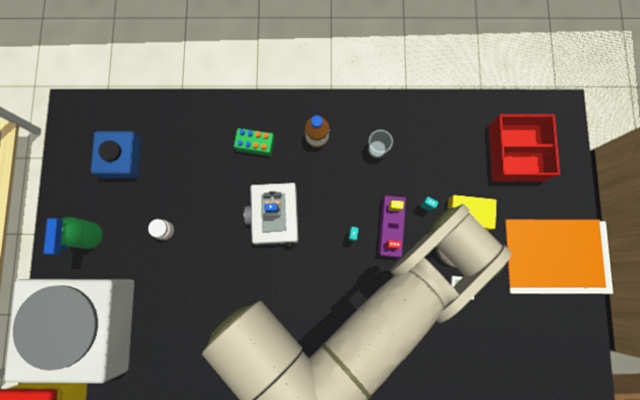

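The side view shows the blue handle matching the "home" wireframe (about 170–253, 155–308 in the crop), upright in the jaws. In the top view, yellow and red hang in the rack at about (397,205) and (394,244).

```bash
python3 -c "
from rig import workorder; print(workorder.finish_job())"
```

```text
the job is handed in; nothing more can be done
None
```

The blue (4 mm) gauge fits the clamp. I left it standing upright and fully home, released, and handed the job in at about 28 s. The yellow (6 mm) and red (8 mm) gauges are hanging in the rack.

- **Yellow:** I tried it first. With the side force near zero it stopped hard about 7.5 mm into the mouth at 19 N. I tried it again a little to one side and it stopped the same way, so I put it back as too thick. I did not let go and regrip it there, because it was too shallow to stand on its own.
- **Blue:** It passed the lead-in at about 7 N and slid down to the floor. After letting go and regripping, it pulled up with a steady 6 N including its weight. I pushed it home again onto the floor at about 9 N before releasing it.
- **Red:** I never moved it, since yellow was already too thick.

**Last checks:** In the side view the blue handle lines up with the predicted home position (119 to 169 mm high) and looks upright. The gripper is clear, and I saw no change in the things around the bench.

**What disagreed:**
- My rough estimate of the gap from the picture (about 5 mm) would have suited yellow. I trusted the felt hard stop and blue's steady drag over it.
- On the way in, blue's drag read low and uneven (about 0 to 2 N near the bottom). I judged it by the pull after the regrip.
- The two cameras differed by 3 to 6 mm in y.

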